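Open the spring clamp that holds the clay tumbler

ROBOT

A 7-joint arm with a two-finger parallel gripper is mounted at the origin on a cart in front of the work surface, level with it; the furniture and walls round the work are solid. World frame = base frame: x ahead of the robot, y to its left, z up, the work surface at z = 0. Lengths are in m, angles in rad, forces in N, time in s.
With the tool pointing down it reaches from about 0.4 to 0.85 m from the base axis. Payload 4.4 kg.
Tool frame: the origin (TCP) lies between the finger pads; the fingertips stand 8 mm ahead of it and the grasp point (between the pads) lies 11 mm behind it (env.tcp_to_tips is the distance from the TCP to the fingertips, in m); z points along the fingers, y is the line along which they close (so a half turn about z gives the same grasp; the last joint's range is limited). The gripper opens to 94 mm and grips with 3 to 60 N. Pads are 16 mm wide; open, the fingers measure 119 mm over their backs; the gripper's body (75 mm by 177 mm) begins 78 mm behind the grasp point.
Start: joints at [1.063, 0.628, 0.038, 1.517, -0.027, 0.996, -0.02], TCP at [0.278, -0.588, 0.213] pointing down, gripper open.
Joint ranges: [-3.06, 3.06], [-0.37, 2.12], [-1.25, 1.32], [0.18, 2.47], [-1.1, 4.24], [0.23, 1.98], [-2.94, 2.94]. Speed limits (rad/s): [2.57, 2.57, 3.14, 3.14, 3.14, 3.14, 3.14].

INTERFACE

Orientations are given as a unit quaternion [x, y, z, w].
In Python, from cell import env gives the robot as it stands.
- The arm moves only by the tool servo_tool, never from a script. Its arguments are lists of equal length, an entry for each row: "travel": the shift along the tool's x, y, z scaled (see below), a list of three; "angular": the turn, a rotation vector about the tool's x, y, z scaled (see below), a list of three; "gripper": the opening, from 0 (shut) to 1 (fully open). In form: {"travel": [[tx, ty, tz], ...], "angular": [[rx, ry, rz], ...], "gripper": [gripper, ...]}. A call has 1 to 8 rows; each row shifts and turns the commanded pose from where the row before left it, along the tool's axes as they then stand; what a row does not reach is not made up. The controller multiplies each number of a shift by 30 mm and each number of a turn by 5 degrees. A row lasts 1/8 s, in which the tool goes at most 62.5 mm and 10.7 degrees, less where a joint would pass 70% of its speed; a pose out of reach is approached as far as the arm can. A call with a number of a shift or a turn outside -1 to 1 is refused whole. A call with a gripper value outside its range is refused whole. The fingers move at their own pace and stop on an object; "force" is the grip in N (left out, the last holds). Time passes only in rows, so rows that do not move let the fingers close. It gives the time, the measured TCP pose, the force, the opening and the grip force at its end, in the units of the state.
- env.state(): the state, without advancing time (a new reading comes with each control period).
- env.camera(name): name is "scene" or "top" or "wrist"; returns the picture (420x560x3 uint8, red, green, blue); there is no depth.
- env.calibration(name): a dict with "fx", "fy", "cx", "cy" (pixels), "R" (3x3) and "t" (3): a world point X has camera coordinates R X + t. Camera axes: x right, y down, z forward; pixel columns grow to the right and rows downward; lengths in m; the calibration is good to about 2 mm. A picture is of the moment at which its call begins: read the wrist's pose just before it. calibration takes no time and is no camera call; for the wrist camera it gives the pose at the moment of the call.
- env.hand_in(): hands the job in; it is judged then, once.
The state is a dict: "time_s": time; "joint_positions": joint angles; "joint_vel": joint speeds; "joint_efforts": joint torques, N m; "tcp_pos": TCP position; "tcp_rot": TCP orientation; "force": force on the tool from outside, world axes, zero at the start; "wrist_torque": the same for the moment, N m; "width": opening from 0.0 (shut) to 1.0 (fully open); "gripper_force": force on a finger pad.
Only numpy, scipy, OpenCV 4.12 (cv2) and the standard library are available. Lean on these libraries where they do the work, as an engineer would, in place of code of your own. Each camera call takes 0.05 s, during which the arm holds its last target. There are 200 camera calls.

TASK

The painting on the clay tumbler is finished. Pull the knob of the clamp that holds it all the way out to the stop, so that the jaw clicks over and stays fully open after you let go, and leave the tumbler standing in its place. Leave the other clamp, the one round the enamel cup, closed.

Things in the scene. Friction and masses are not known exactly. Their poses are not given: they have to be found in the camera images.
- clamp_tumbler_knob (a point): Middle of the pull knob of the tumbler's clamp: upright, round, light wood, 26 mm in diameter, on the outer end of the sliding jaw, from 50 to 97 mm above the bench (this point 74 mm). It pulls out along the clamp's -x axis, 40 mm to the stop. Round it the clamp is at most 32 mm high, save the jaw block, 55 mm high, whose back is 24 mm from the knob's edge.
- clamp_tumbler_jaw (a joint): Opening of that clamp's jaw in m: 0 closed on the tumbler, 0.040 open at the stop. An over-centre spring pulls it shut with about 6 N when closed; the pull falls to nothing at 0.028, and beyond that the spring pushes it to the stop with up to 3 N and keeps it there. Let go sooner, it snaps shut.
- clamp_tumbler: The clamp round the tumbler, fixed: plywood board 212 x 104 x 16 mm, cork-faced wooden V at the back, sliding jaw in front, rails and end stop. Origin on the bench under the centre of the tumbler; x axis from knob to V, so the jaw opens along -x (towards the robot, within 20 degrees); z up. Closed, the knob stands at x = -92 mm. The board reaches from x = -154 to +58 mm.
- tumbler_middle (a point): Centre of the grey-brown clay tumbler, half-way up, 60 mm above the bench. It stands loose and upright on the clamp's board between V and jaw: 68 mm in diameter, 89 mm high. Its z axis is the tumbler's axis.
- clamp_cup_knob (a point): Knob of the other clamp, a twin of the first, which holds the white enamel cup with a dark rim (72 mm in diameter, 64 mm high). To be left alone.
- clamp_cup_jaw (a joint): Opening of the other clamp's jaw in m: 0 closed on the cup. To stay closed.

How it is judged:
By the outcome, as a careful person would: the job done as asked, in the order asked, and still so for the second after the job is handed in, with the robot touching nothing.
It also fails if it takes over 29 s, if anything falls off the work surface, if the arm or the gripper's body presses on something with over 40 N, if the wrist force passes 120 N, or if a joint passes its speed limit or range.

## Working session

There is one attempt and no reset: what is moved stays moved. The work goes in short steps, Python scripts to look and compute and a tool call to move; the robot and the scene stay as the last step left them, time stands still between calls to the robot, and variables do not carry over. Pictures are saved under pics/ and viewed, at most 10 in all, crops included, and the job is handed in when it is done.

Besides the shell and the picture viewer there is one more tool, called after ">>>" by a JSON object that holds its "fn" and its "kwargs", one argument or row to a line. servo_tool: Moves the arm, as the interface text tells. Shifts and turns lie within -1 to 1; 1 stands for 30 mm of shift or 5 degrees of turn. Its arguments: {"type":"object","properties":{"travel":{"type":"array","items":{"type":"array","items":{"type":"number"}}},"angular":{"type":"array","items":{"type":"array","items":{"type":"number"}}},"gripper":{"type":"array","items":{"type":"number"}},"force":{"type":"number"}},"required":["travel","angular","gripper"]}

```bash
mkdir -p pics; python3 - <<'E'
from cell import env
import cv2
for n in ("scene","top"):
    cv2.imwrite(f"pics/{n}0.png",env.camera(n)[:,:,::-1])
    c=env.calibration(n);print(n,c)
s=env.state();print(s["time_s"],s["tcp_pos"],s["tcp_rot"],s["width"],env.tcp_to_tips)
E
```

```text
scene {'fx': 471.5340994048229, 'fy': 471.5340994048229, 'cx': 276.1194757359219, 'cy': 198.69518349288327, 'R': array([[-0.80335933, -0.59540087, -0.01056414],
       [-0.30042485,  0.42054514, -0.85608802],
       [ 0.51415824, -0.68457256, -0.51672208]]), 't': array([0.55367922, 0.21317875, 0.65032854])}
top {'fx': 459.27352598056143, 'fy': 459.27352598056143, 'cx': 271.997466566812, 'cy': 212.7767735244561, 'R': array([[ 0.02147763, -0.99967229,  0.01392944],
       [-0.99010157, -0.02320078, -0.13842186],
       [ 0.13869967, -0.01081859, -0.9902754 ]]), 't': array([0.08108318, 0.63068001, 0.8310822 ])}
0.1 [ 0.27767114 -0.58707626  0.21267956] [ 9.75709887e-01  2.19065146e-01 -1.78445101e-04 -8.03892157e-04] 1.0002258493803986 0.008
```

View pics/top0.png

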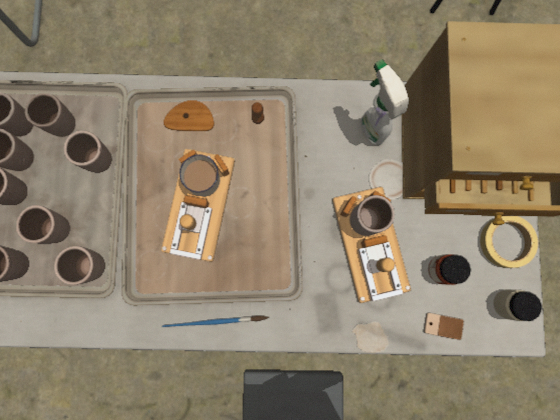

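View pics/scene0.png

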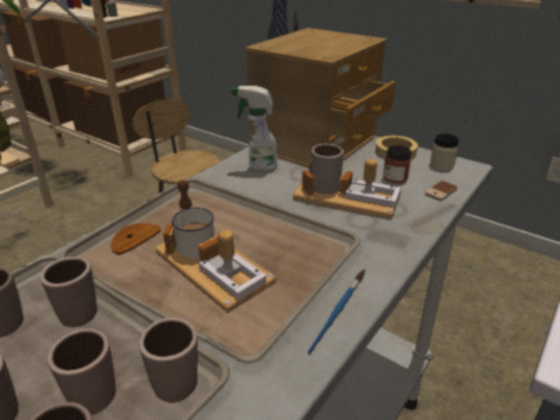

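The left clamp holds the white cup with the dark rim. The right clamp holds the tumbler (rim about (375,215) in the top view), with its knob at about (387,264) in top and (370,170) in scene. Next I'll measure the knob.

```bash
cat > h.py <<'E'
import numpy as np
from cell import env
def ray(n,u,v):
    c=env.calibration(n);R=np.array(c["R"]);t=np.array(c["t"])
    return -R.T@t, R.T@np.array([(u-c["cx"])/c["fx"],(v-c["cy"])/c["fy"],1])
def onz(n,u,v,z):
    o,d=ray(n,u,v);return o+d*(z-o[2])/d[2]
E
python3 - <<'E'
import cv2,numpy as np
from h import *
t=cv2.imread("pics/top0.png");s=cv2.imread("pics/scene0.png")
a=cv2.resize(t[180:310,320:420],None,fx=4,fy=4,interpolation=cv2.INTER_CUBIC)
b=cv2.resize(s[135:225,285:385],None,fx=4,fy=4,interpolation=cv2.INTER_CUBIC)
o=np.zeros((520,800,3),np.uint8);o[:,:400]=a;o[:360,400:]=b
cv2.imwrite("pics/crop.png",o)
E
```

```text
(no output)
```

View pics/crop.png

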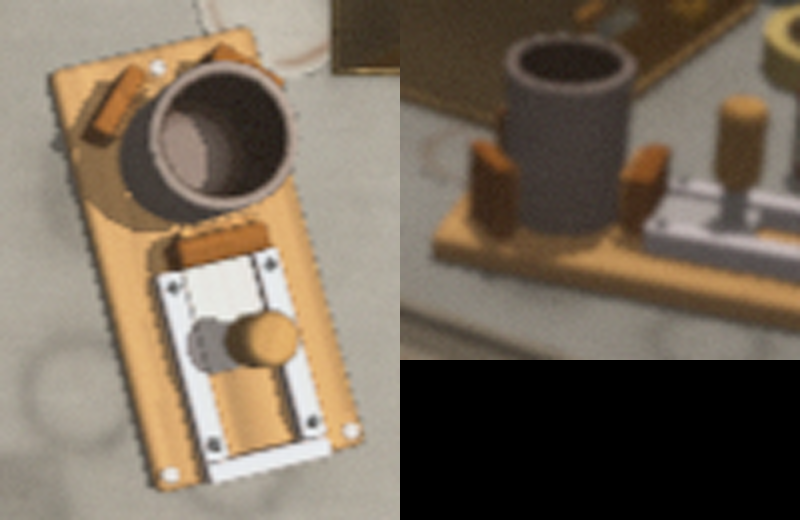

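The crop shows the knob top at top-view pixel (387,264), the rim centre at (375.5,214.5) and all four board corners. In the scene view the middle of the knob is at (370,171).

```bash
python3 - <<'E'
from h import *
from scipy.spatial.transform import Rotation as Ro
f=lambda x,y,z:onz("top",320+x/4,180+y/4,z)
k=f(269,336,.095);r=f(222,138,.105);print("knob",k,"tumbler",r,np.linalg.norm(k-r))
print("knob scene",onz("scene",370,171,.074))
c=[f(*p,.016) for p in((52,72),(258,28),(362,440),(158,490))]
ax=(c[0]+c[1]-c[2]-c[3])/2;print(c,np.linalg.norm(ax),"yaw",np.degrees(np.arctan2(ax[1],ax[0])))
org=sum(c)/4+ax/np.linalg.norm(ax)*.048;print("org",org,"knob by board",org-ax/np.linalg.norm(ax)*.092)
print(np.degrees(np.arctan2(*(r-k)[1::-1])))
s=env.state();print(s["tcp_pos"],Ro.from_quat(s["tcp_rot"]).as_matrix())
E
```

```text
knob [ 0.53477124 -0.11000406  0.095     ] tumbler [ 0.62127351 -0.08763364  0.105     ] 0.08990594312747094
knob scene [ 0.53192449 -0.11053085  0.074     ]
[array([ 0.66483104, -0.02499011,  0.016     ]), array([ 0.68944486, -0.12738858,  0.016     ]), array([ 0.48857565, -0.17511532,  0.016     ]), array([ 0.46285408, -0.07648905,  0.016     ])] 0.2074432266356024 yaw 13.837172059089468
org [ 0.62303342 -0.08951592  0.016     ] knob by board [ 0.53370332 -0.11151896  0.016     ]
14.499638822066819
[ 0.27767114 -0.58707626  0.21267956] [[ 9.04020860e-01  4.27487772e-01 -7.00430804e-04]
 [ 4.27488345e-01 -9.04019631e-01  1.49054885e-03]
 [ 3.98820811e-06 -1.64691326e-03 -9.99998644e-01]]
```

>>> {"fn": "servo_tool", "kwargs": {
  "travel": [
    [0,0,0],
    [0,0,0],
    [0,0,0],
    [0,0,0],
    [0,0,0],
    [0,-1,0],
    [0,-1,0],
    [0,-1,0]
  ],
  "angular": [
    [0,0,1],
    [0,0,1],
    [0,0,1],
    [0,0,1],
    [0,0,1],
    [0,0,0],
    [0,0,0],
    [0,0,0]
  ],
  "gripper": [0.7,0.7,0.7,0.7,0.7,0.7,0.7,0.7],
  "force": 40
}}

```text
time_s: 1.1
tcp_pos: [0.2773, -0.4963, 0.213]
tcp_rot: [1.0, 0.003, -0.0, -0.0]
force: [-0.2, -0.6, -0.1]
width: 0.7
gripper_force: 0.0
```

>>> {"fn": "servo_tool", "kwargs": {
  "travel": [
    [0.6,-1,0],
    [0.6,-1,0],
    [0.6,-1,0],
    [0.6,-1,0],
    [0.6,-1,0],
    [0.6,-1,0],
    [0.6,-1,0],
    [0.6,-1,0]
  ],
  "angular": [
    [0,0,0],
    [0,0,0],
    [0,0,0],
    [0,0,0],
    [0,0,0],
    [0,0,0],
    [0,0,0],
    [0,0,0]
  ],
  "gripper": [0.7,0.7,0.7,0.7,0.7,0.7,0.7,0.7]
}}

```text
time_s: 2.1
tcp_pos: [0.4205, -0.2556, 0.2133]
tcp_rot: [1.0, 0.003, -0.0, -0.0]
force: [0.2, -0.3, -0.1]
width: 0.698
gripper_force: 0.0
```

>>> {"fn": "servo_tool", "kwargs": {
  "travel": [
    [0,-1,0],
    [0,-1,0],
    [0,-1,0],
    [0,-1,0],
    [0,-0.5,0],
    [0,0,0]
  ],
  "angular": [
    [0,0,0],
    [0,0,0],
    [0,0,0],
    [0,0,0],
    [0,0,0],
    [0,0,0]
  ],
  "gripper": [0.7,0.7,0.7,0.7,0.7,0.7]
}}

```text
time_s: 2.85
tcp_pos: [0.4195, -0.1213, 0.2135]
tcp_rot: [1.0, 0.004, -0.0, 0.0]
force: [-0.2, -0.1, 0.1]
width: 0.698
gripper_force: 0.0
```

```bash
python3 - <<'E'
from h import *
import cv2
s=env.state();print(s["time_s"],s["tcp_pos"],s["tcp_rot"])
c=env.calibration("wrist");cv2.imwrite("pics/w1.png",env.camera("wrist")[:,:,::-1])
import json;json.dump({k:np.array(v).tolist() for k,v in c.items()},open("w1.json","w"))
for z in(.097,.074):
    p=np.array(c["R"])@[.533,-.1105,z]+c["t"];print(c["fx"]*p[0]/p[2]+c["cx"],c["fy"]*p[1]/p[2]+c["cy"],p[2])
E
```

```text
2.85 [ 0.41947334 -0.12132134  0.21347973] [ 9.99993380e-01  3.63858396e-03 -3.17312777e-05  9.35631996e-06]
263.6778811506865 71.20723124385216 0.26737971796498594
264.5874875003155 75.12504955073692 0.28962944333279683
```

View pics/w1.png

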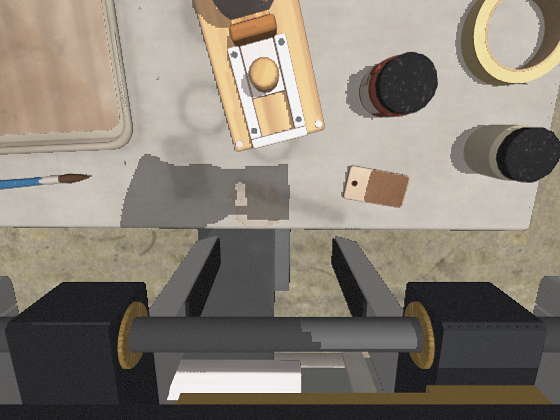

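The wrist view shows the knob at (264,73), against a prediction of (264,71), so the position is confirmed. I'll move over it, check, then go down.

>>> {"fn": "servo_tool", "kwargs": {
  "travel": [
    [0.94,-0.1,0],
    [0.94,-0.1,0],
    [0.94,-0.1,0],
    [0.94,-0.1,0],
    [0,0,0.8],
    [0,0,0.8],
    [0,0,0],
    [0,0,0]
  ],
  "angular": [
    [0,0,0],
    [0,0,0],
    [0,0,0],
    [0,0,0],
    [0,0,0],
    [0,0,0],
    [0,0,0],
    [0,0,0]
  ],
  "gripper": [0.7,0.7,0.7,0.7,0.7,0.7,0.7,0.7]
}}

```text
time_s: 3.9
tcp_pos: [0.5326, -0.1103, 0.1661]
tcp_rot: [1.0, 0.002, 0.0, 0.0]
force: [0.1, 0.1, 0.8]
width: 0.698
gripper_force: 0.0
```

Lower by 103 mm to z = 0.063, then grip.

>>> {"fn": "servo_tool", "kwargs": {
  "travel": [
    [0,0,0.9],
    [0,0,0.9],
    [0,0,0.9],
    [0,0,0.7],
    [0,0,0],
    [0,0,0]
  ],
  "angular": [
    [0,0,0],
    [0,0,0],
    [0,0,0],
    [0,0,0],
    [0,0,0],
    [0,0,0]
  ],
  "gripper": [0.7,0.7,0.7,0.7,0.7,0.7]
}}

```text
time_s: 4.65
tcp_pos: [0.5332, -0.1096, 0.0648]
tcp_rot: [1.0, 0.003, 0.001, 0.0]
force: [-0.4, 0.4, 0.5]
width: 0.696
gripper_force: 0.0
```

>>> {"fn": "servo_tool", "kwargs": {
  "travel": [
    [0,0,0],
    [0,0,0],
    [0,0,0],
    [0,0,0],
    [0,0,0],
    [0,0,0]
  ],
  "angular": [
    [0,0,0],
    [0,0,0],
    [0,0,0],
    [0,0,0],
    [0,0,0],
    [0,0,0]
  ],
  "gripper": [0.1,0.1,0.1,0.1,0.1,0.1],
  "force": 40
}}

```text
time_s: 5.4
tcp_pos: [0.5322, -0.1102, 0.0636]
tcp_rot: [1.0, 0.002, 0.0, 0.001]
force: [0.0, -3.3, 0.4]
width: 0.265
gripper_force: 40.0
```

>>> {"fn": "servo_tool", "kwargs": {
  "travel": [
    [-0.16,0.04,0],
    [-0.16,0.04,0],
    [-0.16,0.04,0],
    [-0.16,0.04,0],
    [-0.16,0.04,0],
    [-0.16,0.04,0],
    [-0.16,0.04,0],
    [-0.16,0.04,0]
  ],
  "angular": [
    [0,0,0],
    [0,0,0],
    [0,0,0],
    [0,0,0],
    [0,0,0],
    [0,0,0],
    [0,0,0],
    [0,0,0]
  ],
  "gripper": [0.1,0.1,0.1,0.1,0.1,0.1,0.1,0.1]
}}

```text
time_s: 6.4
tcp_pos: [0.4934, -0.1202, 0.0636]
tcp_rot: [1.0, 0.002, 0.0, 0.001]
force: [6.4, -1.6, -7.3]
width: 0.266
gripper_force: 40.0
```

>>> {"fn": "servo_tool", "kwargs": {
  "travel": [
    [-0.05,0.01,0],
    [0,0,0],
    [0,0,0]
  ],
  "angular": [
    [0,0,0],
    [0,0,0],
    [0,0,0]
  ],
  "gripper": [0.1,0.1,0.1]
}}

```text
time_s: 6.78
tcp_pos: [0.4934, -0.1202, 0.0636]
tcp_rot: [1.0, 0.002, 0.001, 0.001]
force: [3.9, -5.4, -3.2]
width: 0.266
gripper_force: 40.0
```

The TCP moved 40 mm and then held still under further pull, so the jaw is at the stop. Now I'll release and lift.

>>> {"fn": "servo_tool", "kwargs": {
  "travel": [
    [0,0,0],
    [0,0,0],
    [0,0,0],
    [0,0,0],
    [0,0,-0.5],
    [0,0,-1],
    [0,0,-1],
    [0,0,-1]
  ],
  "angular": [
    [0,0,0],
    [0,0,0],
    [0,0,0],
    [0,0,0],
    [0,0,0],
    [0,0,0],
    [0,0,0],
    [0,0,0]
  ],
  "gripper": [0.7,0.7,0.7,0.7,0.7,0.7,0.7,0.7]
}}

```text
time_s: 7.78
tcp_pos: [0.4923, -0.1193, 0.1705]
tcp_rot: [1.0, 0.003, 0.0, 0.0]
force: [-0.0, 0.4, -0.6]
width: 0.699
gripper_force: 0.0
```

>>> {"fn": "servo_tool", "kwargs": {
  "travel": [
    [0,0,-1],
    [0,0,-1],
    [-1,0,0],
    [-1,0,0],
    [-1,0,0],
    [0,0,0],
    [0,0,0]
  ],
  "angular": [
    [0,0,0],
    [0,0,0],
    [0,0,0],
    [0,0,0],
    [0,0,0],
    [0,0,0],
    [0,0,0]
  ],
  "gripper": [0.7,0.7,0.7,0.7,0.7,0.7,0.7]
}}

```text
time_s: 8.65
tcp_pos: [0.4036, -0.1199, 0.2293]
tcp_rot: [1.0, 0.003, 0.001, 0.0]
force: [0.1, -0.5, 0.2]
width: 0.704
gripper_force: 0.0
```

```bash
python3 - <<'E'
from h import *
import cv2
o=np.zeros((420,800,3),np.uint8)
w=env.camera("wrist")[:,:,::-1];s=env.camera("scene")[:,:,::-1]
o[:,:400]=w[:,100:500];o[:,400:]=s[:,120:520]
cv2.imwrite("pics/end.png",o);print(env.state()["force"],env.state()["time_s"])
E
```

```text
[-0.26430745 -0.08350464 -0.55798591] 8.75
```

View pics/end.png

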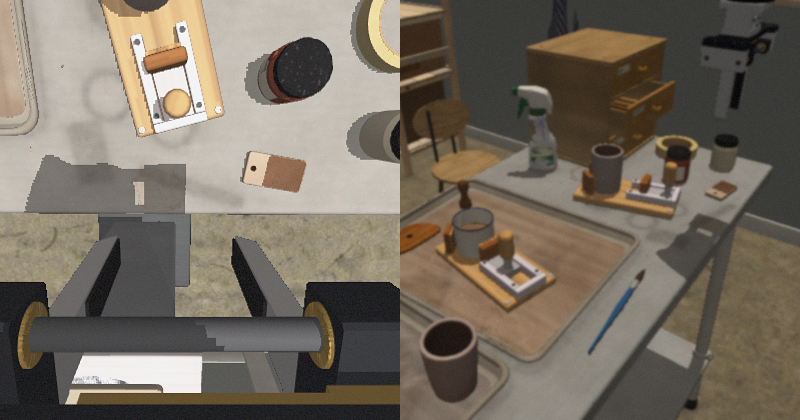

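The wrist view shows the knob (177,103) at the end stop, with the jaw fully open. In the scene view the tumbler (606,165) is upright in its place, and the cup's clamp is still closed.

```bash
python3 -c "
from cell import env
print(env.hand_in())"
```

```text
the job is handed in; nothing more can be done
None
```

The tumbler's clamp is pulled out to its stop and stayed open after release, the tumbler is standing in its place, the cup's clamp is still closed, and the job was handed in at about 9 s.

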